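# Load a tube into the drill jig and lock the cam clamp

### The arm

A 7-joint arm with a two-finger parallel gripper is mounted at the origin on a cart in front of the work surface, level with it; the furniture and walls round the work are solid. World frame = base frame: x ahead of the robot, y to its left, z up, the work surface at z = 0. Lengths are in m, angles in rad, forces in N, time in s.
With the tool pointing down it reaches from about 0.425 to 0.875 m from the base axis. Payload 9.9 kg.
Tool frame: the origin (TCP) lies at the very end of the fingers, on their centre line; the grasp point (between the pads) lies grip_depth behind it (grip_depth is the distance from the TCP to the grasp point, in m); z points along the fingers, y is the line along which they close (so a half turn about z gives the same grasp; the last joint's range is limited). The gripper opens to 85 mm and grips with 20 to 120 N. Pads are 22 mm wide; open, the fingers measure 114 mm over their backs; the gripper's body (76 mm by 85 mm) begins 54 mm behind the grasp point. The pads swing forward as they close: fully open they stand 13 mm farther back than shut.
Start: joints at [-1.206, 0.576, 0.025, 1.437, -0.015, 1.129, -0.057], TCP at [0.293, 0.608, 0.231] pointing down, gripper open.
Joint ranges: [-2.76, 2.76], [-0.34, 2.15], [-1.52, 1.57], [0.19, 2.46], [-1.09, 4.23], [0.17, 1.99], [-2.82, 2.82]. Speed limits (rad/s): [2.22, 2.22, 3.01, 3.01, 3.14, 3.14, 3.14].

### API

Orientations are given as a 3x3 rotation matrix whose columns are the frame's x, y, z axes.
In Python, from station import sense, read_camera, camera_params, finish_job, grip_depth gives the robot as it stands. The module is installed in compiled form; this text tells all that it offers.
- The arm moves only by the shell command python3 -m pendant 'ROWS' [FORCE]. ROWS is a JSON object of lists of equal length, an entry for each row: "translation": the shift along the tool's x, y, z in mm, a list of three; "twist": the turn, a rotation vector about the tool's x, y, z in rad, a list of three; "grip": the opening in per cent of the stroke, from 0 (shut) to 100 (fully open). In form: {"translation": [[tx, ty, tz], ...], "twist": [[rx, ry, rz], ...], "grip": [grip, ...]}. A call has 1 to 5 rows; each row is the pose to reach, as a shift and turn from the pose commanded when the call began, along the tool's axes at that moment; what a row does not reach only later rows make up. A row lasts 1/12 s, in which the tool goes at most 41.7 mm and 7.16 degrees, less where a joint would pass 70% of its speed; a pose out of reach is approached as far as the arm can. A call with a gripper value outside its range is refused whole. The fingers move at their own pace and stop on an object; FORCE is the grip in N (left out, the last holds). Time passes only in rows, so rows that repeat a pose let the fingers close. It gives the time, the measured TCP pose, the force, the opening and the grip force at its end, in the units of the state.
- sense(): the state, without advancing time (a new reading comes with each control period).
- read_camera(name): name is "side" or "top" or "wrist"; returns the picture (480x640x3 uint8, red, green, blue); there is no depth.
- camera_params(name): a dict with "fx", "fy", "cx", "cy" (pixels), "rvec" (rotation vector, rad) and "tvec" (3), from world to camera coordinates, as OpenCV has them. Camera axes: x right, y down, z forward; pixel columns grow to the right and rows downward; lengths in m; the calibration is good to about 2 mm. A picture is of the moment at which its call begins: read the wrist's pose just before it. camera_params takes no time and is no camera call; for the wrist camera it gives the pose at the moment of the call.
- finish_job(): hands the job in; it is judged then, once.
The state is a dict: "time": time; "joints": joint angles; "joint_velocities": joint speeds; "joint_efforts": joint torques, N m; "ee_pos": TCP position; "eef_rot": TCP orientation; "ft_force": force on the tool from outside, world axes, zero at the start; "wrist_torque": the same for the moment, N m; "gripper_width": finger opening in m; "grip_force": force on a finger pad.
Only numpy, scipy, OpenCV 4.12 (cv2) and the standard library are available. Lean on these libraries where they do the work, as an engineer would, in place of code of your own. Each camera call takes 0.05 s, during which the arm holds its last target. There are 200 camera calls.

### The job

Load the square steel tube offcut that lies on the bare planks just behind the vise into the grey drill jig: lay it on the jig's plate, slide it endwise under the bush plate until it sits fully home against the end stop, without ramming it. Then swing the red clamp lever clockwise by its black knob, up over the cam, until it drops into its notch and the nose presses on the tube; ease it in, do not wrench it against the end of the notch, let go, and leave the other things on the bench where they are.

Things in the scene. Friction and masses are not known exactly. Their poses are not given: they have to be found in the camera images.
- jig: Drill jig bolted to the bench (place and yaw vary). Grey base plate 216 x 172 x 12 mm, x -116..+100, y -94..+78 mm of this origin, which lies on the bench. The tube lies on the plate along y at x = +50 mm and slides in towards -y, into an aluminium tunnel (y -70..-35 mm): two cheeks 32.5 mm apart under a bush plate 32 mm above the base plate; brass bush on top, up to 59 mm above the bench.
- tunnel_mouth (a point): Middle of the tunnel's mouth, 35 mm from the stop face along +y, at the mid height (27 mm above the bench) of a tube lying on the plate; axes as the jig's. In front of it stand two steel lead-ins, 20 mm high, flaring to about 40 mm apart over the first 10 mm. The tube cannot be lowered in.
- end_stop: Dark rigid steel block that closes the tunnel. Origin on the middle of the face that the tube's end must touch, 27 mm above the bench; axes as the jig's. With the tube home, its centre is 60 mm from here along +y, level with it. Pushing the tube at it with over 40 N is ramming.
- tube_centre (a point): Centre of the loose dark square steel tube offcut, 30 x 30 x 120 mm, about 0.25 to 0.5 kg, length along this y axis, 15 mm above what it lies on; starts on the bare planks behind the vise (another, fixed, lies far back on the paper). Either end may go in first. Home, 35 mm of it is in the tunnel, so hold it 20 to 40 mm from its centre towards the other end, from above, on its upright sides.
- tube: The same tube; origin at the centre of its underside, y along its length.
- clamp_axis (a point): Point on the vertical axis of the clamp post, at the top of the base plate (12 mm above the bench); axes as the jig's. Round the post stands a steel cam collar, 68 mm across (foot 73), up to 36 mm high over the plate, with a ramp, a crest, a notch and a lug that ends the notch. How it is turned on the post varies by 20 degrees either way.
- lever: Red clamp lever, 17 to 20 mm wide, 10 mm thick, 46 mm above the plate at first. Turns clockwise (from above) about the clamp axis and rises and falls on it, pressed down by a 27 N spring; a ball under it rides on the collar. Origin on the axis; its -x axis points to the knob, +x to the nose; -x starts 101 to 105 degrees clockwise of the jig's x axis.
- knob_mid (a point): Middle of the lever's upright black knob (24 mm across, 46 mm tall), 90 mm from the clamp axis, 23 mm above the lever's top, at first 78 mm above the plate. Turned clockwise it goes level for 3 to 45 degrees, then climbs 8 mm (3 to 9 N at the knob), then past the crest snaps on and drops into the notch: about 71 mm above the plate.
- notch_hint (a point): Point on the knob's circle, 71 mm above the plate, where the knob's axis stands on average when it has dropped into the notch; the true place is up to 20 degrees (32 mm) to either side, so feel for it. A few degrees beyond the lever meets the rigid lug: more than about 15 N there at the knob (45 N at the collar) is wrenching. It cannot turn back.
- nose: Black rubber nose pad, 16 mm across, 12 mm thick, under the lever's other end, 100 mm from the clamp axis; origin at the centre of its underside. At first it points to the jig's +y side, clear of the tube's way and 4 mm higher than the tube's top; clamped it presses on the tube with about 25 N.
- grease_tin: Blue tin, 63 mm across, 70 mm tall, a bystander; origin under its centre.
- caliper: Steel vernier caliper lying flat, 215 mm long, a bystander.
- try_square: Try square with a wooden stock, 110 x 168 mm, lying flat, a bystander.
- marker: White paint marker, 132 mm long, lying, a bystander.
Things that resemble listed ones, but are neither listed nor needed, are in the scene too. Of the things that look like the tube, the larger one is meant.

How it is judged:
By the outcome, as a careful person would: the job done as asked, in the order asked, and still so for the second after the job is handed in, with the robot touching nothing.
It also fails if it takes over 69 s, if anything falls off the work surface, if the arm or the gripper's body presses on something with over 40 N, if the wrist force passes 120 N, or if a joint passes its speed limit or range.

## Working session

There is one attempt and no reset: what is moved stays moved. The work goes in short steps, Python scripts to look and compute and a shell command to move; the robot and the scene stay as the last step left them, time stands still between calls to the robot, and variables do not carry over. Pictures are saved under pics/ and viewed, at most 12 in all, crops included, and the job is handed in when it is done.

```bash
mkdir -p pics; python3 - <<'E'
from station import *
import cv2,numpy as np
for n in ("top","side"):
    cv2.imwrite(f"pics/{n}0.png",read_camera(n)[:,:,::-1])
    p=camera_params(n);R=cv2.Rodrigues(np.array(p["rvec"],float))[0];print(n,p["fx"],-R.T@np.array(p["tvec"]).ravel(),R[2])
s=sense();print(s["time"],s["ee_pos"],s["eef_rot"],grip_depth,s["gripper_width"])
E
```

```text
top 450.7537001231391 [ 0.51381298 -0.13671098  0.95189928] [ 0.08530035 -0.01153154 -0.99628855]
side 468.94890062611495 [0.39887316 0.49911956 0.642664  ] [ 0.22246681 -0.73481653 -0.64074424]
0.1 [0.29268803 0.60777688 0.23051234] [[-9.00987806e-01  4.33844019e-01 -5.83211057e-04]
 [ 4.33844402e-01  9.00986688e-01 -1.42219190e-03]
 [-9.15440526e-05 -1.53440042e-03 -9.99998819e-01]] 0.0187 0.08546573291565612
```

View pics/top0.png

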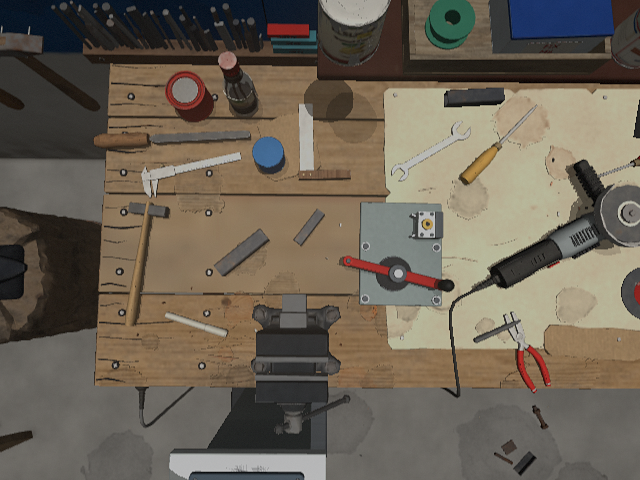

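View pics/side0.png

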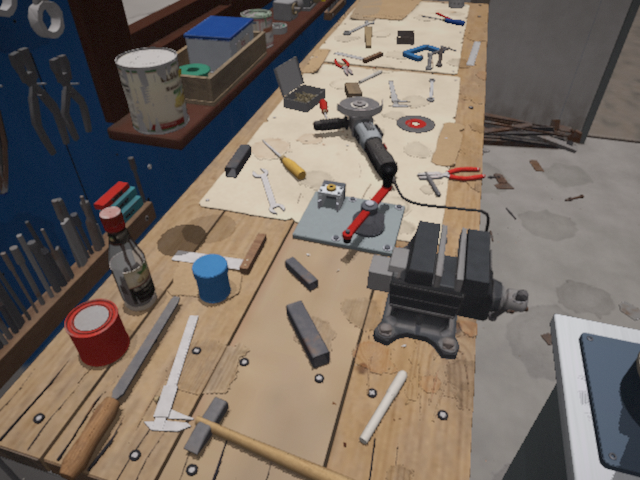

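Top view: look-alikes for the tube are the large dark bar (243,252), a smaller bar (309,227), the fixed bar on the paper (474,97) and the file (200,137). The large bar on the planks behind the vise matches. Jig plate corners are about (360,203)–(440,305), bush (427,224), post (398,272), knob (446,285). Next: a close crop and measurements.

```bash
cat > h.py <<'E'
from station import *
import cv2,numpy as np
def cam(n):
    p=camera_params(n);R=cv2.Rodrigues(np.array(p["rvec"],float))[0]
    return p,R,np.array(p["tvec"],float).ravel()
def ray(c,uv,z):
    p,R,t=c; d=R.T@np.array([(uv[0]-p["cx"])/p["fx"],(uv[1]-p["cy"])/p["fy"],1]); o=-R.T@t
    return o+d*(z-o[2])/d[2]
def proj(c,P):
    p,R,t=c; q=R@np.array(P)+t; return np.array([p["fx"]*q[0]/q[2]+p["cx"],p["fy"]*q[1]/q[2]+p["cy"]])
def biggest(m,at):
    k,l,s,c=cv2.connectedComponentsWithStats(m.astype(np.uint8))
    i=min(range(1,k),key=lambda i:np.hypot(*(c[i]-at)) if s[i,4]>30 else 1e9)
    return l==i,s[i],c[i]
E
python3 - <<'E'
from h import *
im=cv2.imread("pics/top0.png");c=cam("top")
hsv=cv2.cvtColor(im,cv2.COLOR_BGR2HSV)
for u,v in((243,252),(260,238),(309,227),(380,220),(220,245),(398,272)):print((u,v),hsv[v,u])
a=cv2.resize(im[200:310,200:330],None,fx=3,fy=3,interpolation=cv2.INTER_CUBIC)
b=cv2.resize(im[195:315,340:465],None,fx=3,fy=3,interpolation=cv2.INTER_CUBIC)
o=np.zeros((360,770,3),np.uint8);o[:a.shape[0],:390]=a;o[:,395:]=b
cv2.imwrite("pics/crop1.png",o)
m,s,ce=biggest((hsv[...,1]<60)&(hsv[...,2]<120),(243,252))
m=m.astype(np.uint8);r=cv2.minAreaRect(cv2.findContours(m,0,2)[0][0]);bx=cv2.boxPoints(r)
print(s,r);P=np.array([ray(c,q,.03) for q in bx]);print(P.round(4),np.linalg.norm(P-np.roll(P,1,0),axis=1),P.mean(0))
E
```

```text
(243, 252) [15 11 94]
(260, 238) [15 11 94]
(309, 227) [ 12  13 102]
(380, 220) [ 73  17 134]
(220, 245) [ 16  85 141]
(398, 272) [  0   0 181]
[214 229  54  47 848] ((240.8658447265625, 252.20733642578125), (14.52415943145752, 59.5022087097168), 51.34019470214844)
[[ 0.5313  0.0728  0.03  ]
 [ 0.6082 -0.0202  0.03  ]
 [ 0.585  -0.0392  0.03  ]
 [ 0.5084  0.0537  0.03  ]] [0.02973499 0.1206327  0.02998203 0.12040461] [0.55821376 0.016791   0.03      ]
```

View pics/crop1.png

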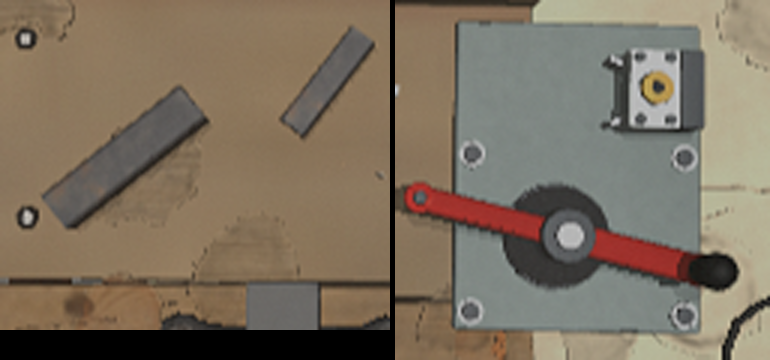

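The crop shows the plain large 120×30 bar (size confirmed) at (241,252) and, on the jig, the lead-ins facing left at (610,62)/(610,122) in the crop, the bush at (657,88) and the lever red from nose (418,197) to knob (713,271). Now the jig's pose.

```bash
python3 - <<'E'
from h import *
im=cv2.imread("pics/top0.png");c=cam("top");hsv=cv2.cvtColor(im,cv2.COLOR_BGR2HSV)
h,s,v=[hsv[...,i].astype(int) for i in range(3)]
m,st,ce=biggest((h>60)&(h<95)&(s>8)&(s<45)&(v>95),(398,240))
print(st)
ct=max(cv2.findContours(m.astype(np.uint8),0,1)[0],key=cv2.contourArea)
r=cv2.minAreaRect(ct);bx=cv2.boxPoints(r);P=np.array([ray(c,q,.012) for q in bx])
print(P.round(4),np.linalg.norm(P-np.roll(P,1,0),axis=1).round(4))
# edges by line fits on contour pts
pts=ct[:,0].astype(float);W=np.array([ray(c,q,.012)[:2] for q in pts])
e=np.array(sorted(P.tolist(),key=lambda p:-p[0]))
L=[]
# order corners
A=P[:,:2];ctr=A.mean(0);yaw=None
x0=A[np.argsort(A[:,0])]
far=x0[2:];near=x0[:2]
far=far[np.argsort(far[:,1])];near=near[np.argsort(near[:,1])]
d=(far-near).sum(0);yaw=np.arctan2(d[1],d[0]);print("yaw",np.degrees(yaw))
ex=np.array([np.cos(yaw),np.sin(yaw)]);ey=np.array([-ex[1],ex[0]])
O=ctr-ex*(-.008)-ey*(-.008);print("origin",O)
def J(p):q=np.array(p)[:2]-O;return np.array([q@ex,q@ey]).round(4)
for nm,msk,at,z in(("bush",(h>15)&(h<30)&(s>130),(427,224),.059),("post",(s<12)&(v>150),(398,272),.07),("red",((h<6)|(h>174))&(s>150),(398,272),.058),("knob",(v<45),(446,285),.113)):
    mm,st,ce=biggest(msk,at);w=ray(c,ce,z);print(nm,st,ce,w,J(w))
s_=cv2.imread("pics/side0.png");cs=cam("side")
E
```

```text
[ 360  203   81   76 4071]
[[ 0.6649 -0.2282  0.012 ]
 [ 0.6666 -0.3975  0.012 ]
 [ 0.5088 -0.3952  0.012 ]
 [ 0.5074 -0.2284  0.012 ]] [0.1575 0.1692 0.1578 0.1668]
yaw -0.3885608450205007
origin [ 0.5949689  -0.30437449]
bush [422 220  11   9  61] [426.70491803 223.80327869] [ 0.61667619 -0.35716456  0.059     ] [ 0.0221 -0.0526]
post [394 270   9   8  53] [398.1509434  273.22641509] [ 0.51770802 -0.29733861  0.07      ] [-0.0773  0.0065]
red [405 271  37  19 311] [422.01286174 279.67845659] [ 0.50541664 -0.34677883  0.058     ] [-0.0893 -0.043 ]
knob [438 280  16  12 138] [445.44202899 284.92753623] [ 0.49657666 -0.37737834  0.113     ] [-0.0979 -0.0737]
```

```bash
python3 - <<'E'
from h import *
im=cv2.imread("pics/top0.png");c=cam("top");hsv=cv2.cvtColor(im,cv2.COLOR_BGR2HSV)
h,s,v=[hsv[...,i].astype(int) for i in range(3)]
M=(h>60)&(h<95)&(s>8)&(s<45)&(v>95)
a=biggest(M,(398,240))[0];b=biggest(M,(385,295))[0];m=(a|b)
print(b.sum())
# fit 4 edges: per-row / per-col extents -> subpixel lines
ys,xs=np.nonzero(m);
def edge(samples): 
    W=np.array([ray(c,q,.012)[:2] for q in samples]);return W
rows=[r for r in range(208,300) if m[r].sum()>20]
Lf=edge([(np.nonzero(m[r])[0].min()-.5,r) for r in rows]);Rt=edge([(np.nonzero(m[r])[0].max()+.5,r) for r in rows if r<218 or 242<r<270])
cols=range(366,436)
Tp=edge([(q,np.nonzero(m[:,q])[0].min()-.5) for q in cols]);Bt=edge([(q,np.nonzero(m[:,q])[0].max()+.5) for q in cols if q<430])
def rob(A,k): # fit coordinate k vs other
    for _ in range(5):
        f=np.polyfit(A[:,1-k],A[:,k],1);r=A[:,k]-np.polyval(f,A[:,1-k]);A=A[abs(r)<max(.0015,1.5*np.median(abs(r)))]
    return f
fl,fr=rob(Lf,1),rob(Rt,1);ft,fb=rob(Tp,0),rob(Bt,0)
print(fl,fr,ft,fb)
yaw=np.median([fl[0],fr[0],-ft[0],-fb[0]]);print("yaw",np.degrees(yaw))
yl,yr=np.polyval(fl,.58),np.polyval(fr,.58);xt,xb=np.polyval(ft,-.31),np.polyval(fb,-.31)
print("w",yl-yr,"h",xt-xb)
E
```

```text
1506
[-0.01851197 -0.21769257] [-0.01446062 -0.3888876 ] [0.01130476 0.66938235] [0.00897105 0.45613438]
yaw -0.7381239405307265
w 0.16884525227055106 h 0.21252451983282233
```

```bash
cat >> h.py <<'E'
def goal(pos,yaw_deg,z=None):
    """shift (mm, tool axes) and twist to put TCP at pos, pointing down, tool y at yaw (mod 180)"""
    s=sense();R=np.array(s["eef_rot"]);p=np.array(s["ee_pos"])
    y=np.radians(yaw_deg);Y=np.array([np.cos(y),np.sin(y),0])
    if Y@R[:,1]<0:Y=-Y
    Z=np.array([0,0,-1.]);G=np.c_[np.cross(Y,Z),Y,Z]
    t=cv2.Rodrigues(R.T@G)[0].ravel()
    print("t=%.2f"%s["time"],"tcp",p.round(4),"shift",(R.T@(np.array(pos)-p)*1e3).round(1),"twist",t.round(4),"F",np.array(s["ft_force"]).round(1),"w %.4f"%s["gripper_width"])
E
python3 -m pendant '{"translation":[[-156,-135,23],[-156,-135,23],[-156,-135,23],[-156,-135,23],[-156,-135,23]],"twist":[[0,0,0],[0,0,0],[0,0,0],[0,0,0],[0,0,0]],"grip":[100,100,100,100,100]}'
python3 -m pendant '{"translation":[[-156,-135,23],[-156,-135,23],[-156,-135,23],[-156,-135,23],[-156,-135,23]],"twist":[[0,0,0],[0,0,0],[0,0,0],[0,0,0],[0,0,0]],"grip":[100,100,100,100,100]}'
python3 -m pendant '{"translation":[[-156,-135,23],[-156,-135,23],[-156,-135,23],[-156,-135,23],[-156,-135,23]],"twist":[[0,0,0.431],[0,0,0.431],[0,0,0.431],[0,0,0.431],[0,0,0.431]],"grip":[100,100,100,100,100]}'
python3 -c "
from h import *
goal((.539,.040,.16),39.6)"
```

```text
time: 0.52
ee_pos: [0.3752, 0.4167, 0.2078]
eef_rot: [[-0.901, 0.434, -0.0], [0.434, 0.901, -0.001], [-0.0, -0.001, -1.0]]
ft_force: [1.1, -0.1, -0.6]
gripper_width: 0.0852
grip_force: 0.0
time: 0.93
ee_pos: [0.4571, 0.2274, 0.185]
eef_rot: [[-0.901, 0.434, -0.0], [0.434, 0.901, -0.0], [0.0, -0.0, -1.0]]
ft_force: [1.1, 0.3, -0.5]
gripper_width: 0.0854
grip_force: 0.0
time: 1.35
ee_pos: [0.5391, 0.0383, 0.1619]
eef_rot: [[-0.634, 0.773, -0.0], [0.773, 0.634, -0.0], [0.0, -0.0, -1.0]]
ft_force: [0.3, 1.1, -0.2]
gripper_width: 0.0855
grip_force: 0.0
t=1.35 tcp [0.5391 0.0383 0.1619] shift [1.4 1.  1.9] twist [-0.0004 -0.     -0.004 ] F [ 0.3  1.1 -0.2] w 0.0855
```

```bash
python3 - <<'E'
from h import *
c=cam("wrist");im=read_camera("wrist")[:,:,::-1].copy()
hsv=cv2.cvtColor(im,cv2.COLOR_BGR2HSV)
px=proj(c,(.558,.0168,.03));print(px, -c[1].T@c[2])
m=((hsv[...,1]<50)&(hsv[...,2]<130)).astype(np.uint8)
m,s,ce=biggest(m,px);r=cv2.minAreaRect(max(cv2.findContours(m.astype(np.uint8),0,2)[0],key=cv2.contourArea));bx=cv2.boxPoints(r)
P=np.array([ray(c,q,.03) for q in bx]);print(s,P.round(4),np.linalg.norm(P-np.roll(P,1,0),axis=1).round(4),P.mean(0))
cv2.drawContours(im,[bx.astype(int)],0,(0,255,0),1);cv2.imwrite("pics/w1.png",im)
E
```

```text
[319.01876098 258.89977301] [0.49155589 0.09706533 0.30389574]
[ 302  182   36  143 2764] [[ 0.5109  0.0548  0.03  ]
 [ 0.5304  0.0708  0.03  ]
 [ 0.605  -0.0175  0.03  ]
 [ 0.5831 -0.0355  0.03  ]] [0.1156 0.0253 0.1156 0.0284] [0.55735772 0.01816123 0.03      ]
```

View pics/w1.png

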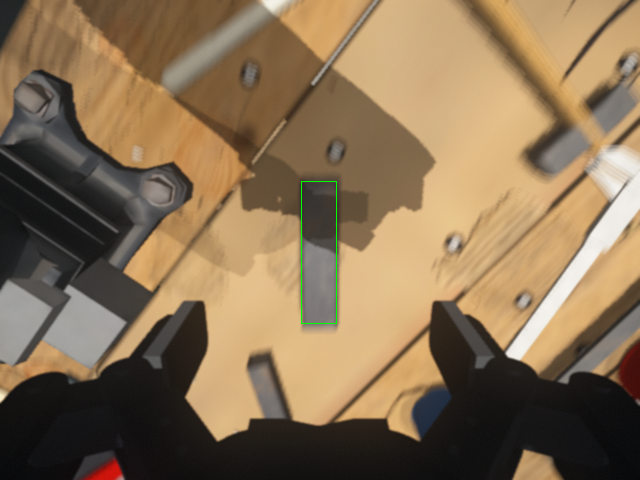

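The picture shows the tube upright at columns 302–338, rows 182–325, aligned with the tool. Descend and grasp.

```bash

python3 -m pendant '{"translation":[[2,1,40],[2,1,80],[2,1,120],[2,1,145],[2,1,156]],"twist":[[0,0,0],[0,0,0],[0,0,0],[0,0,0],[0,0,0]],"grip":[100,100,80,60,60]}' 60
python3 -m pendant '{"translation":[[0,0,0],[0,0,0],[0,0,0],[0,0,0],[0,0,0]],"twist":[[0,0,0],[0,0,0],[0,0,0],[0,0,0],[0,0,0]],"grip":[10,10,10,10,10]}' 60
python3 -m pendant '{"translation":[[0,0,0],[0,0,0],[0,0,0],[0,0,0],[0,0,0]],"twist":[[0,0,0],[0,0,0],[0,0,0],[0,0,0],[0,0,0]],"grip":[10,10,10,10,10]}' 60
```

```text
time: 1.82
ee_pos: [0.536, 0.0424, 0.0028]
eef_rot: [[-0.637, 0.77, -0.005], [0.77, 0.637, -0.001], [0.003, -0.004, -1.0]]
ft_force: [-0.6, -0.6, -0.4]
gripper_width: 0.0523
grip_force: 0.0
time: 2.23
ee_pos: [0.539, 0.0426, 0.0076]
eef_rot: [[-0.637, 0.771, 0.002], [0.771, 0.637, 0.0], [-0.001, 0.002, -1.0]]
ft_force: [0.7, -0.8, -4.9]
gripper_width: 0.0288
grip_force: 61.4
time: 2.65
ee_pos: [0.5384, 0.0425, 0.0066]
eef_rot: [[-0.637, 0.771, 0.0], [0.771, 0.637, 0.0], [-0.0, 0.0, -1.0]]
ft_force: [-0.9, 0.0, 1.2]
gripper_width: 0.0288
grip_force: 62.3
```

```bash

python3 -m pendant '{"translation":[[0,0,-20],[0,0,-55],[0,0,-90],[0,0,-114],[0,0,-114]],"twist":[[0,0,0],[0,0,0],[0,0,0],[0,0,0],[0,0,0]],"grip":[10,10,10,10,10]}' 60
python3 -m pendant '{"translation":[[-30,-12,0],[-60,-25,0],[-90,-38,0],[-126,-52,0],[-126,-52,0]],"twist":[[0,0,0.09],[0,0,0.18],[0,0,0.27],[0,0,0.35],[0,0,0.35]],"grip":[10,10,10,10,10]}'
python3 -c "
from h import *
goal((.6187,-.2189,.12),-.75)"
```

```text
time: 3.07
ee_pos: [0.5408, 0.0423, 0.1249]
eef_rot: [[-0.637, 0.771, 0.007], [0.771, 0.637, 0.001], [-0.004, 0.006, -1.0]]
ft_force: [1.6, -0.6, -5.2]
gripper_width: 0.0286
grip_force: 61.5
time: 3.48
ee_pos: [0.5794, -0.0972, 0.1198]
eef_rot: [[-0.322, 0.947, 0.001], [0.947, 0.322, -0.006], [-0.006, -0.001, -1.0]]
ft_force: [0.8, -2.3, -2.7]
gripper_width: 0.0286
grip_force: 61.5
t=3.48 tcp [ 0.5794 -0.0972  0.1198] shift [-127.9   -2.     0.5] twist [0.0004 0.0063 0.3408] F [ 0.8 -2.3 -2.7] w 0.0286
```

```bash

python3 -m pendant '{"translation":[[-35,0,0],[-70,-1,0],[-105,-2,0],[-127,-2,0],[-127,-2,0]],"twist":[[0,0,0.09],[0,0,0.18],[0,0,0.27],[0,0,0.345],[0,0,0.345]],"grip":[10,10,10,10,10]}'
python3 -m pendant '{"translation":[[0,0,0],[0,0,0],[0,0,0]],"twist":[[0,0,0],[0,0,0],[0,0,0]],"grip":[10,10,10]}'
python3 - <<'E'
from h import *
goal((.6187,-.2189,.12),-.75)
c=cam("top");im=read_camera("top")[:,:,::-1].copy();cv2.imwrite("pics/top1.png",im)
cv2.imwrite("pics/top1c.png",cv2.resize(im[180:320,320:480],None,fx=4,fy=4,interpolation=cv2.INTER_CUBIC))
E
```

```text
time: 3.9
ee_pos: [0.6188, -0.2148, 0.1191]
eef_rot: [[0.014, 1.0, -0.001], [1.0, -0.014, -0.004], [-0.004, -0.001, -1.0]]
ft_force: [-0.6, -0.2, -3.3]
gripper_width: 0.0289
grip_force: 61.5
time: 4.15
ee_pos: [0.6187, -0.2064, 0.1195]
eef_rot: [[0.002, 1.0, -0.001], [1.0, -0.002, 0.001], [0.001, -0.001, -1.0]]
ft_force: [0.2, 0.6, -4.5]
gripper_width: 0.029
grip_force: 61.4
t=4.15 tcp [ 0.6187 -0.2064  0.1195] shift [-12.5   0.   -0.6] twist [-0.0014 -0.0014  0.0114] F [ 0.2  0.6 -4.5] w 0.0290
```

View pics/top1c.png

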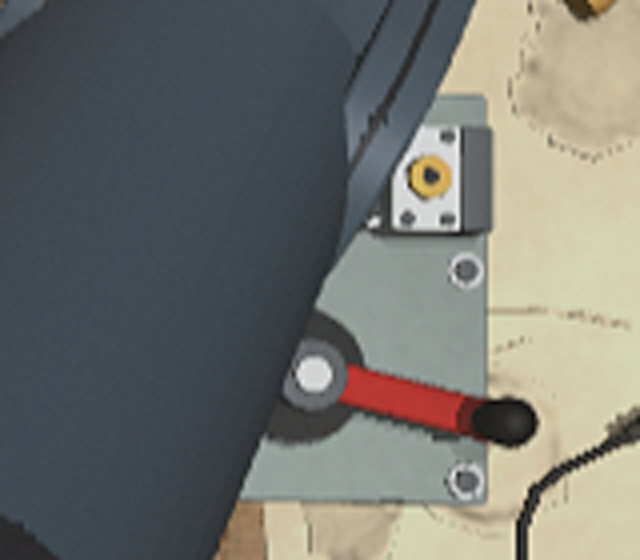

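The arm hides the tube in the top view; only tunnel (430,176 in crop) and knob (510,420) show. I'll lower near the plate and use the side view, and cross-check the bush by two views.

```bash

python3 -m pendant '{"translation":[[-12,0,30],[-12,0,60],[-12,0,85],[-12,0,92],[-12,0,92]],"twist":[[0,0,0.011],[0,0,0.011],[0,0,0.011],[0,0,0.011],[0,0,0.011]],"grip":[10,10,10,10,10]}'
python3 -m pendant '{"translation":[[0,0,0],[0,0,0],[0,0,0]],"twist":[[0,0,0],[0,0,0],[0,0,0]],"grip":[10,10,10]}'
python3 - <<'E'
from h import *
goal((.6187,-.2189,.020),-.75)
cs=cam("side");ct=cam("top")
def brass(im,at):
    hs=cv2.cvtColor(im,cv2.COLOR_BGR2HSV);m,s,ce=biggest((hs[...,0]>15)&(hs[...,0]<30)&(hs[...,1]>130),at);return s,ce
s0=cv2.imread("pics/side0.png");g=proj(cs,(.6167,-.3572,.059));print("guess",g);s,ce=brass(s0,g);print(s,ce,"side ray@59:",ray(cs,ce,.059))
A=np.array([cs[0]["fx"]])
def Pm(c):
    p,R,t=c;return np.array([[p["fx"],0,p["cx"]],[0,p["fy"],p["cy"]],[0,0,1]])@np.c_[R,t]
X=cv2.triangulatePoints(Pm(cs),Pm(ct),ce.reshape(2,1),np.array([[426.7],[223.8]]));print("tri",(X[:3]/X[3]).ravel())
im=read_camera("side")[:,:,::-1].copy();cv2.imwrite("pics/side1.png",im)
cv2.imwrite("pics/side1c.png",cv2.resize(im[140:290,250:450],None,fx=4,fy=4,interpolation=cv2.INTER_CUBIC))
E
```

```text
time: 4.62
ee_pos: [0.6178, -0.2186, 0.0264]
eef_rot: [[0.014, 1.0, -0.004], [1.0, -0.014, 0.002], [0.002, -0.004, -1.0]]
ft_force: [-0.3, 0.4, -3.3]
gripper_width: 0.0286
grip_force: 61.3
time: 4.87
ee_pos: [0.6202, -0.2204, 0.0302]
eef_rot: [[0.015, 1.0, 0.003], [1.0, -0.015, -0.001], [-0.001, 0.003, -1.0]]
ft_force: [-0.7, 0.1, -4.2]
gripper_width: 0.0288
grip_force: 61.3
t=4.87 tcp [ 0.6202 -0.2204  0.0302] shift [ 1.5 -1.6 10.2] twist [ 0.0028  0.0008 -0.0015] F [-0.7  0.1 -4.2] w 0.0288
guess [331.0672173  186.41972487]
[327 185   8   6  36] [330.72222222 187.55555556] side ray@59: [ 0.61626967 -0.35256683  0.059     ]
tri [ 0.61739094 -0.35801894  0.05528391]
```

View pics/side1c.png

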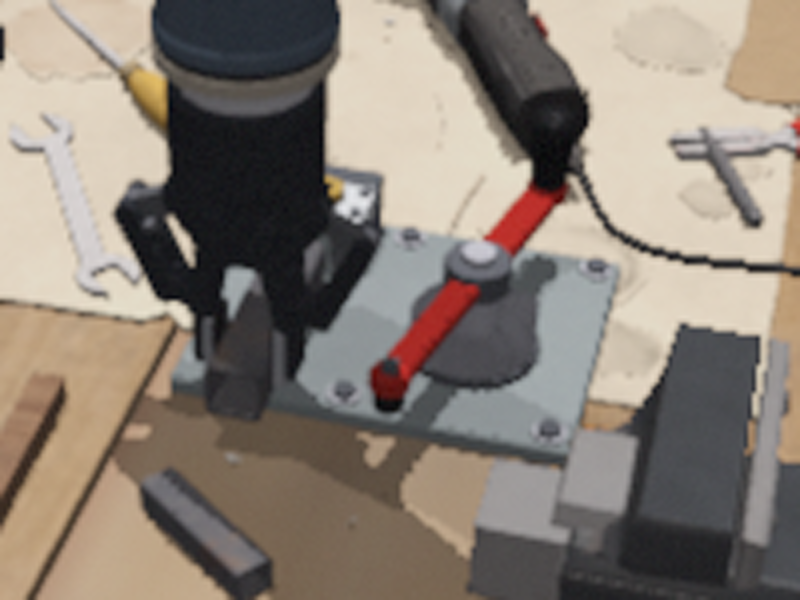

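```bash

python3 -m pendant '{"translation":[[0,0,0],[0,0,0],[0,0,0],[0,0,0],[0,0,0]],"twist":[[0,0,0],[0,0,0],[0,0,0],[0,0,0],[0,0,0]],"grip":[10,10,10,10,10]}'
python3 -c "
from h import *
goal((.6187,-.2189,.0195),-.75)"
```

```text
time: 5.33
ee_pos: [0.6191, -0.2202, 0.0284]
eef_rot: [[0.015, 1.0, 0.0], [1.0, -0.015, -0.0], [-0.0, 0.0, -1.0]]
ft_force: [0.2, -0.4, -4.4]
gripper_width: 0.0289
grip_force: 61.3
t=5.33 tcp [ 0.6191 -0.2202  0.0284] shift [ 1.3 -0.4  8.9] twist [ 0.      0.     -0.0018] F [ 0.2 -0.4 -4.4] w 0.0289
```

```bash

python3 -m pendant '{"translation":[[0,-0.4,3],[0,-0.4,6],[0,-0.4,8.5],[0,-0.4,8.7],[0,-0.4,8.7]],"twist":[[0,0,-0.002],[0,0,-0.002],[0,0,-0.002],[0,0,-0.002],[0,0,-0.002]],"grip":[10,10,10,10,10]}'
python3 -m pendant '{"translation":[[-4,0,0],[-8,0,0],[-12,0,0],[-16,0,0],[-20,0,0]],"twist":[[0,0,0],[0,0,0],[0,0,0],[0,0,0],[0,0,0]],"grip":[10,10,10,10,10]}'
python3 -m pendant '{"translation":[[-2,0,0],[-4,0,0],[-6,0,0],[-8,0,0],[-10,0,0]],"twist":[[0,0,0],[0,0,0],[0,0,0],[0,0,0],[0,0,0]],"grip":[10,10,10,10,10]}'
python3 -c "
from h import *
goal((.6183,-.284,.0195),-.75)"
```

```text
time: 5.75
ee_pos: [0.6184, -0.2202, 0.0192]
eef_rot: [[0.013, 1.0, -0.001], [1.0, -0.013, 0.0], [0.0, -0.001, -1.0]]
ft_force: [0.0, -0.5, -3.9]
gripper_width: 0.029
grip_force: 61.4
time: 6.17
ee_pos: [0.6183, -0.241, 0.0197]
eef_rot: [[0.013, 1.0, 0.0], [1.0, -0.013, -0.0], [-0.0, 0.0, -1.0]]
ft_force: [0.2, 0.0, -4.6]
gripper_width: 0.0291
grip_force: 61.4
time: 6.58
ee_pos: [0.6183, -0.2503, 0.0196]
eef_rot: [[0.013, 1.0, -0.0], [1.0, -0.013, 0.0], [0.0, -0.0, -1.0]]
ft_force: [0.2, 0.0, -4.6]
gripper_width: 0.0292
grip_force: 61.4
t=6.58 tcp [ 0.6183 -0.2503  0.0196] shift [-33.7   0.4   0.1] twist [-0.     -0.0001  0.0002] F [ 0.2  0.  -4.6] w 0.0292
```

```bash

python3 -m pendant '{"translation":[[-1.5,0,0],[-3,0,0],[-4.5,0,0],[-6,0,0],[-7.5,0,0]],"twist":[[0,0,0],[0,0,0],[0,0,0],[0,0,0],[0,0,0]],"grip":[10,10,10,10,10]}'
python3 -m pendant '{"translation":[[-1.5,0,0],[-3,0,0],[-4.5,0,0],[-6,0,0],[-7.5,0,0]],"twist":[[0,0,0],[0,0,0],[0,0,0],[0,0,0],[0,0,0]],"grip":[10,10,10,10,10]}'
```

```text
time: 7.0
ee_pos: [0.6182, -0.2578, 0.0196]
eef_rot: [[0.013, 1.0, -0.0], [1.0, -0.013, -0.0], [-0.0, -0.0, -1.0]]
ft_force: [0.1, -0.6, -4.3]
gripper_width: 0.0289
grip_force: 61.4
time: 7.42
ee_pos: [0.6181, -0.2653, 0.0196]
eef_rot: [[0.013, 1.0, -0.0], [1.0, -0.013, -0.0], [-0.0, -0.0, -1.0]]
ft_force: [-1.3, -0.5, -4.3]
gripper_width: 0.0287
grip_force: 61.4
```

Entering the tunnel with ~1 N side force. Continue gently.

```bash

python3 -m pendant '{"translation":[[-1.5,0,0],[-3,0,0],[-4.5,0,0],[-6,0,0],[-7.5,0,0]],"twist":[[0,0,0],[0,0,0],[0,0,0],[0,0,0],[0,0,0]],"grip":[10,10,10,10,10]}'
python3 -m pendant '{"translation":[[-1,0,0],[-2,0,0],[-3,0,0],[-4,0,0],[-5,0,0]],"twist":[[0,0,0],[0,0,0],[0,0,0],[0,0,0],[0,0,0]],"grip":[10,10,10,10,10]}'
```

```text
time: 7.83
ee_pos: [0.618, -0.2728, 0.0196]
eef_rot: [[0.013, 1.0, -0.0], [1.0, -0.013, -0.0], [-0.0, -0.0, -1.0]]
ft_force: [0.1, -0.9, -4.6]
gripper_width: 0.0293
grip_force: 61.4
time: 8.25
ee_pos: [0.6179, -0.2778, 0.0196]
eef_rot: [[0.013, 1.0, -0.0], [1.0, -0.013, -0.0], [-0.0, -0.0, -1.0]]
ft_force: [-0.2, -0.3, -4.2]
gripper_width: 0.0291
grip_force: 61.4
```

```bash

for i in 1; do :; done
python3 -m pendant '{"translation":[[-0.5,0,0.2],[-1,0,0.4],[-1.5,0,0.6],[-2,0,0.6],[-2.5,0,0.6]],"twist":[[0,0,0],[0,0,0],[0,0,0],[0,0,0],[0,0,0]],"grip":[10,10,10,10,10]}' | grep -E "ee_pos|ft"
python3 -m pendant '{"translation":[[-0.5,0,0],[-1,0,0],[-1.5,0,0],[-2,0,0],[-2.5,0,0]],"twist":[[0,0,0],[0,0,0],[0,0,0],[0,0,0],[0,0,0]],"grip":[10,10,10,10,10]}' | grep -E "ee_pos|ft"
```

```text
ee_pos: [0.6179, -0.2802, 0.019]
ft_force: [-1.0, 0.3, -4.9]
ee_pos: [0.6179, -0.2828, 0.019]
ft_force: [0.5, -0.4, -3.9]
```

```bash

python3 -m pendant '{"translation":[[-0.4,0,0],[-0.8,0,0],[-1.2,0,0]],"twist":[[0,0,0],[0,0,0],[0,0,0]],"grip":[10,10,10]}' | grep -E "ee_pos|ft"
python3 -m pendant '{"translation":[[-0.4,0,0],[-0.8,0,0],[-1.2,0,0]],"twist":[[0,0,0],[0,0,0],[0,0,0]],"grip":[10,10,10]}' | grep -E "ee_pos|ft"
```

```text
ee_pos: [0.6178, -0.2839, 0.019]
ft_force: [0.6, 0.4, -4.5]
ee_pos: [0.6178, -0.284, 0.0189]
ft_force: [-0.8, 5.0, -1.7]
```

Contact right at the predicted stop position. A little more, settle onto the plate, then release.

```bash

python3 -m pendant '{"translation":[[-0.3,0,0.2],[-0.6,0,0.4],[-0.6,0,0.4]],"twist":[[0,0,0],[0,0,0],[0,0,0]],"grip":[10,10,10]}' | grep -E "ee_pos|ft"
python3 -m pendant '{"translation":[[0,0,0.2],[0,0,0.2],[0,0,0.2]],"twist":[[0,0,0],[0,0,0],[0,0,0]],"grip":[10,10,10]}' | grep -E "ee_pos|ft"
```

```text
ee_pos: [0.6179, -0.284, 0.0187]
ft_force: [-1.5, 7.0, -0.7]
ee_pos: [0.6179, -0.284, 0.0187]
ft_force: [-1.6, 6.0, 1.6]
```

```bash

python3 -m pendant '{"translation":[[0,0,0],[0,0,0],[0,0,0],[0,0,0],[0,0,0]],"twist":[[0,0,0],[0,0,0],[0,0,0],[0,0,0],[0,0,0]],"grip":[45,50,55,60,60]}'
python3 -m pendant '{"translation":[[0,0,-20],[0,0,-60],[0,0,-100],[0,0,-140],[0,0,-170]],"twist":[[0,0,0],[0,0,0],[0,0,0],[0,0,0],[0,0,0]],"grip":[60,60,60,60,60]}'
python3 -m pendant '{"translation":[[40,-40,-20],[80,-80,-20],[110,-110,-20],[140,-130,-20],[140,-130,-20]],"twist":[[0,0,0],[0,0,0],[0,0,0],[0,0,0],[0,0,0]],"grip":[60,60,60,60,60]}'
python3 - <<'E'
from h import *
for n in("top","wrist"):
    im=read_camera(n)[:,:,::-1].copy();cv2.imwrite(f"pics/{n}2.png",im)
im=cv2.imread("pics/top2.png");w=cv2.imread("pics/wrist2.png")
a=cv2.resize(im[180:320,330:480],None,fx=3,fy=3,interpolation=cv2.INTER_CUBIC);b=cv2.resize(w,(340,255))
o=np.zeros((420,795,3),np.uint8);o[:,:450]=a;o[:255,455:]=b;cv2.imwrite("pics/c2.png",o)
E
```

```text
time: 10.5
ee_pos: [0.6179, -0.2862, 0.0186]
eef_rot: [[0.013, 1.0, 0.0], [1.0, -0.013, -0.001], [-0.001, 0.0, -1.0]]
ft_force: [-0.2, -1.1, -1.5]
gripper_width: 0.0513
grip_force: 0.0
time: 10.92
ee_pos: [0.6183, -0.2866, 0.1921]
eef_rot: [[0.014, 1.0, 0.003], [1.0, -0.014, -0.002], [-0.002, 0.003, -1.0]]
ft_force: [0.8, 0.0, 0.4]
gripper_width: 0.0514
grip_force: 0.0
time: 11.33
ee_pos: [0.4869, -0.1416, 0.2086]
eef_rot: [[0.012, 1.0, -0.001], [1.0, -0.012, 0.001], [0.001, -0.001, -1.0]]
ft_force: [-0.1, 0.3, -0.8]
gripper_width: 0.0512
grip_force: 0.0
```

View pics/c2.png

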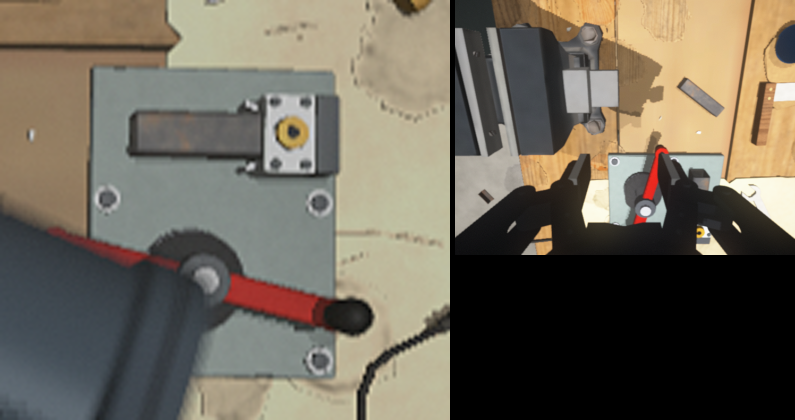

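The tube sits in the tunnel square (crop: trailing end (130,132), bush (292,132)). Now measure the post, lever azimuth and tube end.

```bash
python3 - <<'E'
from h import *
print("joints",np.round(sense()["joints"],3))
ct,cs=cam("top"),cam("side")
def Pm(c):
    p,R,t=c;return np.array([[p["fx"],0,p["cx"]],[0,p["fy"],p["cy"]],[0,0,1]])@np.c_[R,t]
O=np.array([.5677,-.3047]);a=-.013;ex=np.array([np.cos(a),np.sin(a)]);ey=np.array([-ex[1],ex[0]])
J=lambda w:np.array([(w[:2]-O)@ex,(w[:2]-O)@ey]).round(4)
T0=cv2.imread("pics/top0.png");S0=cv2.imread("pics/side0.png")
hs=cv2.cvtColor(S0,cv2.COLOR_BGR2HSV)
m,s,ce=biggest((hs[...,1]<25)&(hs[...,2]>150),proj(cs,(.5177,-.297,.075)));print("side cap",s,ce)
X=cv2.triangulatePoints(Pm(cs),Pm(ct),ce.reshape(2,1),np.array([[398.15],[273.23]]));X=(X[:3]/X[3]).ravel();print("cap",X,J(X))
ht=cv2.cvtColor(T0,cv2.COLOR_BGR2HSV);h,s,v=[ht[...,i].astype(int) for i in range(3)]
red=(((h<6)|(h>174))&(s>150));red[:250]=0;red[295:]=0;red[:,:335]=0;red[:,455:]=0
ys,xs=np.nonzero(red);W=np.array([ray(ct,q,.067)[:2] for q in zip(xs,ys)])
vx,vy,x0,y0=cv2.fitLine(W.astype(np.float32),cv2.DIST_HUBER,0,1e-4,1e-4).ravel()
print("lever az(world, towards -y)",np.degrees(np.arctan2(vy,vx)),"pt",x0,y0,"x at y=-.297",x0+vx/vy*(-.297-y0))
print("nose end px",xs.min(),ys[xs==xs.min()].mean(),ray(ct,(xs.min(),ys[xs==xs.min()].mean()),.067))
# tube trailing end in new picture
T2=cv2.imread("pics/top2.png");g=cv2.cvtColor(T2,cv2.COLOR_BGR2GRAY)[221:228].mean(0);print(np.round(g[366:382]).astype(int))
for u in(373,374.5):print(u,ray(ct,(u,224),.042))
E
```

```text
joints [-0.101  0.377  0.407  1.915 -0.192  0.889  0.392]
side cap [361 206  44  45 717] [386.09762901 231.43514644]
cap [ 0.49789808 -0.31389821 -0.00865599] [-0.0697 -0.0101]
lever az(world, towards -y) 76.05772 pt 0.52010834 -0.2858557 x at y=-.297 0.5173417
nose end px 343 260.5 [ 0.54173099 -0.1895806   0.067     ]
[137 137 137 138 138 139 143  58  59  69 105 104 105 105 105 106]
373 [ 0.61719218 -0.25182192  0.042     ]
374.5 [ 0.61722117 -0.2548769   0.042     ]
```

```bash
python3 - <<'E'
from h import *
ct,cs=cam("top"),cam("side")
def Pm(c):
    p,R,t=c;return np.array([[p["fx"],0,p["cx"]],[0,p["fy"],p["cy"]],[0,0,1]])@np.c_[R,t]
S=cv2.imread("pics/side1.png");hs=cv2.cvtColor(S,cv2.COLOR_BGR2HSV)
sub=(hs[...,2]>190)&(hs[...,1]<30);sub[:,:362]=0;sub[:,380:]=0;sub[:197]=0;sub[212:]=0
ys,xs=np.nonzero(sub);ce=np.array([xs.mean(),ys.mean()]);print(len(xs),ce)
X=cv2.triangulatePoints(Pm(cs),Pm(ct),ce.reshape(2,1),np.array([[398.15],[273.23]]));print("cap",(X[:3]/X[3]).ravel())
print("knob mid by silhouette",ray(ct,(445.44,284.93),.090))
ax=np.array([.5177,-.2958]);th=np.radians(-103.94);print("knob pred",ax+.09*np.array([np.cos(th),np.sin(th)]))
E
```

```text
25 [368.84 201.68]
cap [ 0.51870237 -0.29573742  0.07788178]
knob mid by silhouette [ 0.49609939 -0.38397273  0.09      ]
knob pred [ 0.49601849 -0.38314937]
```

```bash

python3 -m pendant '{"translation":[[-40,2,0],[-80,4,0],[-120,6,0],[-150,8,0],[-180,10,0]],"twist":[[0,0,0.05],[0,0,0.1],[0,0,0.15],[0,0,0.2],[0,0,0.231]],"grip":[50,50,50,50,50]}' 20
python3 -m pendant '{"translation":[[-20,0,0],[-40,0,0],[-50,0,0],[-50,0,0],[-50,0,0]],"twist":[[0,0,0],[0,0,0],[0,0,0],[0,0,0],[0,0,0]],"grip":[50,50,50,50,50]}'
python3 -m pendant '{"translation":[[0,0,0],[0,0,0],[0,0,0]],"twist":[[0,0,0],[0,0,0],[0,0,0]],"grip":[50,50,50]}'
python3 -c "
from h import *
goal((.4960,-.3835,.140),-13.94)"
```

```text
time: 11.85
ee_pos: [0.4971, -0.3271, 0.2086]
eef_rot: [[0.245, 0.969, 0.0], [0.969, -0.245, -0.001], [-0.001, 0.001, -1.0]]
ft_force: [0.5, -0.2, 0.6]
gripper_width: 0.0428
grip_force: 0.0
time: 12.27
ee_pos: [0.4853, -0.3726, 0.2083]
eef_rot: [[0.242, 0.97, 0.0], [0.97, -0.242, 0.0], [0.0, -0.0, -1.0]]
ft_force: [-0.2, 0.4, -0.4]
gripper_width: 0.0429
grip_force: 0.0
time: 12.52
ee_pos: [0.4859, -0.3713, 0.2085]
eef_rot: [[0.24, 0.971, 0.0], [0.971, -0.24, 0.001], [0.001, 0.0, -1.0]]
ft_force: [-0.5, -0.3, -0.5]
gripper_width: 0.0426
grip_force: 0.0
t=12.52 tcp [ 0.4859 -0.3713  0.2085] shift [-9.4 12.7 68.5] twist [ 0.0001 -0.0005  0.0012] F [-0.5 -0.3 -0.5] w 0.0426
```

Descend to just above the knob, check with the wrist/side view.

```bash

python3 -m pendant '{"translation":[[-9.4,12.7,20],[-9.4,12.7,40],[-9.4,12.7,60],[-9.4,12.7,68],[-9.4,12.7,68]],"twist":[[0,0,0],[0,0,0],[0,0,0],[0,0,0],[0,0,0]],"grip":[50,50,50,50,50]}'
python3 -m pendant '{"translation":[[0,0,0],[0,0,0],[0,0,0]],"twist":[[0,0,0],[0,0,0],[0,0,0]],"grip":[50,50,50]}'
python3 - <<'E'
from h import *
goal((.4960,-.3835,.080),-13.94)
w=read_camera("wrist")[:,:,::-1];s=read_camera("side")[:,:,::-1]
cv2.imwrite("pics/s3.png",s)
a=cv2.resize(s[120:260,320:480],None,fx=2.5,fy=2.5,interpolation=cv2.INTER_CUBIC);b=cv2.resize(w,(390,292))
o=np.zeros((350,795,3),np.uint8);o[:350,:400]=a[:350];o[:292,405:]=b;cv2.imwrite("pics/c3.png",o)
E
```

```text
time: 12.93
ee_pos: [0.4948, -0.3834, 0.1386]
eef_rot: [[0.241, 0.971, -0.003], [0.971, -0.241, 0.002], [0.001, -0.003, -1.0]]
ft_force: [-0.6, -0.5, 0.0]
gripper_width: 0.0425
grip_force: 0.0
time: 13.18
ee_pos: [0.4958, -0.3852, 0.1417]
eef_rot: [[0.241, 0.97, 0.002], [0.97, -0.241, -0.001], [-0.001, 0.002, -1.0]]
ft_force: [0.4, 0.0, 0.6]
gripper_width: 0.0425
grip_force: 0.0
t=13.18 tcp [ 0.4958 -0.3852  0.1417] shift [ 1.7 -0.4 61.7] twist [ 0.0019  0.0007 -0.0005] F [0.4 0.  0.6] w 0.0425
```

View pics/c3.png

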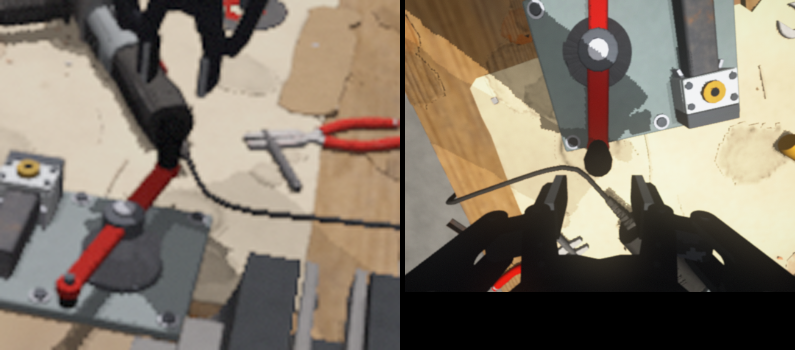

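The wrist view shows the knob (598,158) centred between the fingers (560/638), lever vertical. Descend around it and narrow the cage.

```bash

python3 -m pendant '{"translation":[[1.5,-0.4,15],[1.5,-0.4,30],[1.5,-0.4,45],[1.5,-0.4,58],[1.5,-0.4,61]],"twist":[[0,0,0],[0,0,0],[0,0,0],[0,0,0],[0,0,0]],"grip":[50,50,50,50,50]}'
python3 -m pendant '{"translation":[[0,0,0],[0,0,0],[0,0,0],[0,0,0],[0,0,0]],"twist":[[0,0,0],[0,0,0],[0,0,0],[0,0,0],[0,0,0]],"grip":[40,34,34,34,34]}'
python3 -c "
from h import *
goal((.4960,-.3835,.080),-13.94)"
```

```text
time: 13.7
ee_pos: [0.4947, -0.3826, 0.0779]
eef_rot: [[0.241, 0.97, -0.002], [0.97, -0.241, 0.001], [0.001, -0.002, -1.0]]
ft_force: [0.4, 0.7, 0.5]
gripper_width: 0.0428
grip_force: 0.0
time: 14.12
ee_pos: [0.4955, -0.3835, 0.0802]
eef_rot: [[0.242, 0.97, 0.001], [0.97, -0.242, -0.001], [-0.0, 0.001, -1.0]]
ft_force: [0.3, -0.4, -0.3]
gripper_width: 0.029
grip_force: 0.0
t=14.12 tcp [ 0.4955 -0.3835  0.0802] shift [0.1 0.4 0.2] twist [ 0.0011  0.0004 -0.0007] F [ 0.3 -0.4 -0.3] w 0.0290
```

```bash
cat > mon.py <<'E'
from h import *
s=sense();p=np.array(s["ee_pos"]);d=p[:2]-[.5178,-.2958];r=np.hypot(*d);a=np.degrees(np.arctan2(d[1],d[0]));u=d/r;cw=np.array([u[1],-u[0]])
F=np.array(s["ft_force"]);R=np.array(s["eef_rot"])
print("t%.2f r%.1f ang%.1f tcpz%.1f yawerr%.2f Fresist%.1f Frad%.1f Fz%.1f w%.4f"%(s["time"],r*1e3,a,p[2]*1e3,(np.degrees(np.arctan2(R[1,1],R[0,1]))-a-90+90)%180-90,-F[:2]@cw,F[:2]@u,F[2],s["gripper_width"]))
E
python3 -m pendant '{"translation":[[0.05,-3.1,0],[0.2,-6.3,0],[0.5,-9.4,0],[0.9,-12.5,0],[1.4,-15.6,0]],"twist":[[0,0,0.035],[0,0,0.07],[0,0,0.105],[0,0,0.14],[0,0,0.1745]],"grip":[34,34,34,34,34]}' >/dev/null; python3 mon.py
python3 -m pendant '{"translation":[[0.05,-3.1,0],[0.2,-6.3,0],[0.5,-9.4,0],[0.9,-12.5,0],[1.4,-15.6,0]],"twist":[[0,0,0.035],[0,0,0.07],[0,0,0.105],[0,0,0.14],[0,0,0.1745]],"grip":[34,34,34,34,34]}' >/dev/null; python3 mon.py
```

```text
t14.53 r90.7 ang-114.2 tcpz79.7 yawerr0.01 Fresist5.4 Frad0.6 Fz1.6 w0.0292
t14.95 r90.8 ang-123.9 tcpz79.7 yawerr-0.26 Fresist5.5 Frad-0.2 Fz0.9 w0.0289
```

```bash

python3 -m pendant '{"translation":[[0.05,-3.1,0],[0.2,-6.3,0],[0.5,-9.4,0],[0.9,-12.5,0],[1.4,-15.6,0]],"twist":[[0,0,0.035],[0,0,0.07],[0,0,0.105],[0,0,0.14],[0,0,0.1745]],"grip":[34,34,34,34,34]}' >/dev/null; python3 mon.py
python3 -m pendant '{"translation":[[0,-1.6,0],[0.05,-3.1,0],[0.1,-4.7,0],[0.2,-6.3,0],[0.35,-7.85,0]],"twist":[[0,0,0.0175],[0,0,0.035],[0,0,0.052],[0,0,0.07],[0,0,0.087]],"grip":[34,34,34,34,34]}' >/dev/null; python3 mon.py
python3 -m pendant '{"translation":[[0,-1.6,0],[0.05,-3.1,0],[0.1,-4.7,0],[0.2,-6.3,0],[0.35,-7.85,0]],"twist":[[0,0,0.0175],[0,0,0.035],[0,0,0.052],[0,0,0.07],[0,0,0.087]],"grip":[34,34,34,34,34]}' >/dev/null; python3 mon.py
```

```text
t15.37 r90.9 ang-133.0 tcpz80.3 yawerr-1.21 Fresist11.8 Frad1.5 Fz6.2 w0.0292
t15.78 r90.5 ang-137.8 tcpz80.2 yawerr-1.26 Fresist5.9 Frad-1.8 Fz1.3 w0.0287
t16.20 r91.1 ang-143.3 tcpz80.2 yawerr-0.84 Fresist6.3 Frad3.1 Fz3.2 w0.0286
```

```bash

python3 -m pendant '{"translation":[[0,-1.6,0],[0.05,-3.1,0],[0.1,-4.7,0],[0.2,-6.3,0],[0.35,-7.85,0]],"twist":[[0,0,0.0175],[0,0,0.035],[0,0,0.052],[0,0,0.07],[0,0,0.087]],"grip":[34,34,34,34,34]}' >/dev/null; python3 mon.py
python3 -m pendant '{"translation":[[0,-0.8,0],[0,-1.6,0],[0.05,-2.4,0],[0.05,-3.1,0],[0.1,-3.9,0]],"twist":[[0,0,0.0087],[0,0,0.0175],[0,0,0.026],[0,0,0.035],[0,0,0.0436]],"grip":[34,34,34,34,34]}' >/dev/null; python3 mon.py
```

```text
t16.62 r91.3 ang-147.9 tcpz80.3 yawerr-1.19 Fresist8.5 Frad1.4 Fz5.8 w0.0292
t17.03 r91.2 ang-150.0 tcpz80.4 yawerr-1.58 Fresist11.7 Frad0.1 Fz4.8 w0.0293
```

```bash

python3 -m pendant '{"translation":[[0,-0.8,0],[0,-1.6,0],[0.05,-2.4,0],[0.05,-3.1,0],[0.1,-3.9,0]],"twist":[[0,0,0.0087],[0,0,0.0175],[0,0,0.026],[0,0,0.035],[0,0,0.0436]],"grip":[34,34,34,34,34]}' >/dev/null; python3 mon.py
```

```text
t17.45 r91.2 ang-152.2 tcpz80.6 yawerr-1.96 Fresist11.6 Frad0.2 Fz7.2 w0.0289
```

```bash
python3 - <<'E'
from h import *
s=read_camera("side")[:,:,::-1];w=read_camera("wrist")[:,:,::-1]
a=cv2.resize(s[130:260,280:440],None,fx=2.5,fy=2.5,interpolation=cv2.INTER_CUBIC);b=cv2.resize(w,(390,292))
o=np.zeros((325,795,3),np.uint8);o[:,:400]=a;o[:292,405:]=b;cv2.imwrite("pics/c4.png",o)
E
```

```text
(no output)
```

View pics/c4.png

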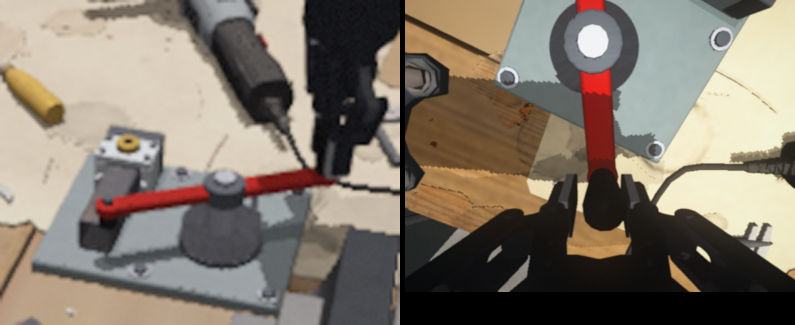

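The nose (106,205) is reaching above the tube's end, the lever still raised; continue over the cam in small steps.

```bash

python3 -m pendant '{"translation":[[0,-0.8,0],[0,-1.6,0],[0.05,-2.4,0],[0.05,-3.1,0],[0.1,-3.9,0]],"twist":[[0,0,0.0087],[0,0,0.0175],[0,0,0.026],[0,0,0.035],[0,0,0.0436]],"grip":[34,34,34,34,34]}' >/dev/null; python3 mon.py
python3 -m pendant '{"translation":[[0,-0.8,0],[0,-1.6,0],[0.05,-2.4,0],[0.05,-3.1,0],[0.1,-3.9,0]],"twist":[[0,0,0.0087],[0,0,0.0175],[0,0,0.026],[0,0,0.035],[0,0,0.0436]],"grip":[34,34,34,34,34]}' >/dev/null; python3 mon.py
```

```text
t17.97 r91.2 ang-155.1 tcpz80.4 yawerr-1.53 Fresist10.0 Frad1.0 Fz7.2 w0.0287
t18.38 r91.0 ang-157.2 tcpz80.4 yawerr-1.95 Fresist11.2 Frad0.4 Fz3.8 w0.0292
```

```bash

python3 -m pendant '{"translation":[[0,-0.8,0],[0,-1.6,0],[0.05,-2.4,0],[0.05,-3.1,0],[0.1,-3.9,0]],"twist":[[0,0,0.0087],[0,0,0.0175],[0,0,0.026],[0,0,0.035],[0,0,0.0436]],"grip":[34,34,34,34,34]}' >/dev/null; python3 mon.py
python3 -m pendant '{"translation":[[0,-0.8,0],[0,-1.6,0],[0.05,-2.4,0],[0.05,-3.1,0],[0.1,-3.9,0]],"twist":[[0,0,0.0087],[0,0,0.0175],[0,0,0.026],[0,0,0.035],[0,0,0.0436]],"grip":[34,34,34,34,34]}' >/dev/null; python3 mon.py
```

```text
t18.80 r91.3 ang-159.5 tcpz80.5 yawerr-2.12 Fresist11.9 Frad1.8 Fz7.5 w0.0291
t19.22 r91.4 ang-163.0 tcpz80.0 yawerr-1.08 Fresist6.8 Frad0.6 Fz6.1 w0.0291
```

```bash

python3 -m pendant '{"translation":[[0,-0.8,0],[0,-1.6,0],[0.05,-2.4,0]],"twist":[[0,0,0.0087],[0,0,0.0175],[0,0,0.026]],"grip":[34,34,34]}' >/dev/null; python3 mon.py
python3 -m pendant '{"translation":[[0,-0.8,0],[0,-1.6,0],[0.05,-2.4,0]],"twist":[[0,0,0.0087],[0,0,0.0175],[0,0,0.026]],"grip":[34,34,34]}' >/dev/null; python3 mon.py
```

```text
t19.47 r91.4 ang-167.6 tcpz78.5 yawerr2.16 Fresist-6.2 Frad-0.2 Fz2.6 w0.0292
t19.72 r91.4 ang-170.2 tcpz77.7 yawerr3.28 Fresist-6.9 Frad0.1 Fz-4.8 w0.0290
```

Past the crest: the knob now pulls ahead and the leading finger restrains it. Ease on.

```bash

python3 -m pendant '{"translation":[[0,-0.8,0],[0,-1.6,0],[0.05,-2.4,0]],"twist":[[0,0,0.0087],[0,0,0.0175],[0,0,0.026]],"grip":[34,34,34]}' >/dev/null; python3 mon.py
python3 -m pendant '{"translation":[[0,-0.8,0],[0,-1.6,0],[0.05,-2.4,0]],"twist":[[0,0,0.0087],[0,0,0.0175],[0,0,0.026]],"grip":[34,34,34]}' >/dev/null; python3 mon.py
```

```text
t19.97 r91.8 ang-170.6 tcpz78.1 yawerr2.14 Fresist-4.2 Frad1.2 Fz-2.2 w0.0294
t20.22 r91.1 ang-170.6 tcpz79.0 yawerr0.70 Fresist-3.2 Frad2.0 Fz-0.7 w0.0291
```

```bash

python3 -m pendant '{"translation":[[0,-0.8,0],[0,-1.6,0],[0.05,-2.4,0]],"twist":[[0,0,0.0087],[0,0,0.0175],[0,0,0.026]],"grip":[34,34,34]}' >/dev/null; python3 mon.py
python3 -m pendant '{"translation":[[0,-0.8,0],[0,-1.6,0],[0,-1.6,0]],"twist":[[0,0,0.0087],[0,0,0.0175],[0,0,0.0175]],"grip":[34,34,34]}' >/dev/null; python3 mon.py
python3 - <<'E'
from h import *
s=read_camera("side")[:,:,::-1];w=read_camera("wrist")[:,:,::-1]
a=cv2.resize(s[130:260,280:440],None,fx=2.5,fy=2.5,interpolation=cv2.INTER_CUBIC);b=cv2.resize(w,(390,292))
o=np.zeros((325,795,3),np.uint8);o[:,:400]=a;o[:292,405:]=b;cv2.imwrite("pics/c5.png",o)
E
```

```text
t20.47 r90.1 ang-171.0 tcpz79.8 yawerr-0.47 Fresist0.8 Frad0.3 Fz1.1 w0.0290
t20.72 r90.3 ang-172.4 tcpz79.6 yawerr-0.05 Fresist1.2 Frad0.3 Fz-0.3 w0.0288
```

View pics/c5.png

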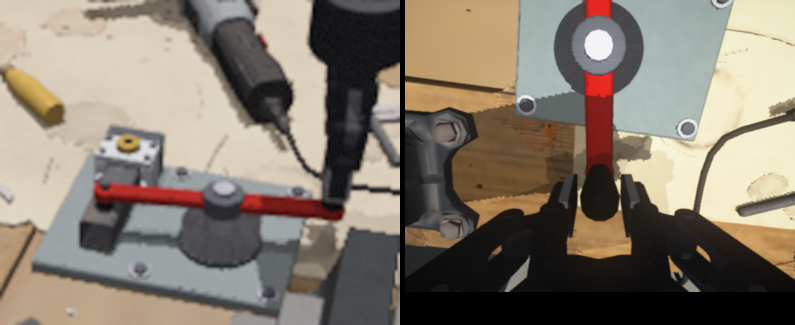

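```bash

python3 -m pendant '{"translation":[[0,-0.5,0],[0,-1,0],[0,-1.6,0]],"twist":[[0,0,0.006],[0,0,0.012],[0,0,0.0175]],"grip":[34,34,34]}' >/dev/null; python3 mon.py
python3 -m pendant '{"translation":[[0,-0.4,0],[0,-0.8,0],[0,-0.8,0]],"twist":[[0,0,0.004],[0,0,0.0087],[0,0,0.0087]],"grip":[34,34,34]}' >/dev/null; python3 mon.py
python3 -m pendant '{"translation":[[0,-0.4,0],[0,-0.8,0],[0,-0.8,0]],"twist":[[0,0,0.004],[0,0,0.0087],[0,0,0.0087]],"grip":[34,34,34]}' >/dev/null; python3 mon.py
```

```text
t21.07 r90.6 ang-173.6 tcpz79.4 yawerr0.16 Fresist0.3 Frad0.3 Fz-0.1 w0.0291
t21.32 r90.6 ang-174.1 tcpz79.4 yawerr0.16 Fresist0.2 Frad0.2 Fz0.5 w0.0292
t21.57 r90.5 ang-174.3 tcpz79.5 yawerr-0.07 Fresist2.9 Frad-0.8 Fz-2.3 w0.0291
```

```bash

python3 -m pendant '{"translation":[[0,-0.4,0],[0,-0.8,0],[0,-0.8,0]],"twist":[[0,0,0.004],[0,0,0.0087],[0,0,0.0087]],"grip":[34,34,34]}' >/dev/null; python3 mon.py
python3 -m pendant '{"translation":[[0,-0.4,0],[0,-0.8,0],[0,-0.8,0]],"twist":[[0,0,0.004],[0,0,0.0087],[0,0,0.0087]],"grip":[34,34,34]}' >/dev/null; python3 mon.py
```

```text
t21.82 r90.4 ang-174.7 tcpz79.5 yawerr-0.23 Fresist5.8 Frad-1.2 Fz-4.1 w0.0287
t22.07 r90.3 ang-175.0 tcpz79.6 yawerr-0.42 Fresist6.6 Frad-1.1 Fz-4.1 w0.0288
```

```bash
python3 - <<'E'
from h import *
cs=cam("side");im=read_camera("side")[:,:,::-1];hs=cv2.cvtColor(im,cv2.COLOR_BGR2HSV)
def fit(name,im,angdeg):
    hs=cv2.cvtColor(im,cv2.COLOR_BGR2HSV);h,s,v=[hs[...,i].astype(int) for i in range(3)]
    red=((h<6)|(h>174))&(s>150);red[:150]=0;red[260:]=0;red[:,:300]=0;red[:,440:]=0
    th=np.radians(angdeg);out=[]
    for r in(.04,.06,.08):
        P=np.array([.5178+r*np.cos(th),-.2958+r*np.sin(th)])
        q=proj(cs,(*P,.06));u=int(round(q[0]));ys=np.nonzero(red[:,u])[0]
        ys=ys[abs(ys-q[1])<14]
        # height whose centre-line projection hits the mean red row (thickness 10mm + width symmetrical-ish)
        zs=np.linspace(.03,.09,121);vv=np.array([proj(cs,(*P,z))[1] for z in zs]);out.append((round(float(zs[np.argmin(abs(vv-ys.mean()))]),4),len(ys)))
    print(name,out)
fit("start",cv2.imread("pics/side0.png"),76.06);fit("now",im,6.6);fit("now",im,8)
E
```

```text
start [(0.0645, 13), (0.0615, 12), (0.0635, 11)]
now [(0.056, 6), (0.056, 6), (0.055, 7)]
now [(0.0565, 6), (0.0575, 6), (0.0565, 7)]
```

The lever is 7 mm lower than at the start, as stated for the notch. Ease off, open, lift away.

```bash

python3 -m pendant '{"translation":[[0,1,0],[0,2,0],[0,3,0],[0,3,0],[0,3,0]],"twist":[[0,0,0],[0,0,0],[0,0,0],[0,0,0],[0,0,0]],"grip":[34,38,44,50,50]}' | tail -3; python3 mon.py
python3 -m pendant '{"translation":[[0,0,-10],[0,0,-30],[0,0,-60],[0,0,-95],[0,0,-130]],"twist":[[0,0,0],[0,0,0],[0,0,0],[0,0,0],[0,0,0]],"grip":[50,50,50,50,50]}' |tail -3
python3 -m pendant '{"translation":[[-5,0,-10],[-10,0,-30],[-15,0,-50],[-20,0,-60],[-20,0,-60]],"twist":[[0,0,0],[0,0,0],[0,0,0],[0,0,0],[0,0,0]],"grip":[50,50,50,50,50]}'
python3 - <<'E'
from h import *
s=read_camera("side")[:,:,::-1];t=read_camera("top")[:,:,::-1]
o=np.zeros((300,790,3),np.uint8);o[:,:400]=cv2.resize(s,(400,300));o[:,405:]=cv2.resize(t[190:310,330:484],(385,300));cv2.imwrite("pics/c6.png",o)
E
```

```text
ft_force: [-0.6, -0.4, 0.3]
gripper_width: 0.0426
grip_force: 0.0
t22.53 r90.8 ang-174.0 tcpz79.3 yawerr-1.33 Fresist0.4 Frad0.7 Fz0.3 w0.0426
ft_force: [0.8, -0.3, 0.4]
gripper_width: 0.043
grip_force: 0.0
time: 23.37
ee_pos: [0.4071, -0.3083, 0.2715]
eef_rot: [[0.997, 0.08, 0.003], [0.08, -0.997, -0.001], [0.003, 0.001, -1.0]]
ft_force: [0.8, -0.5, -0.4]
gripper_width: 0.0424
grip_force: 0.0
```

View pics/c6.png

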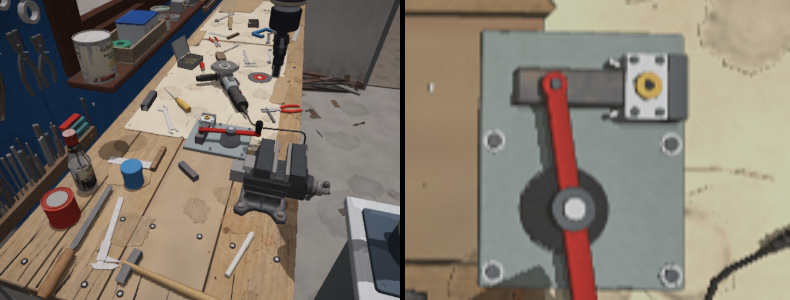

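The nose (552,84) sits on the tube, the tube is still in the tunnel up to the stop, bystanders unmoved, gripper clear.

```bash
python3 -c "
from station import *
print(finish_job())"
```

```text
the job is handed in; nothing more can be done
None
```

I slid the tube home against the end stop with about 7 N, swung the clamp lever over the cam into its notch with its nose on the tube, let go, and handed the job in at about 23.5 s. The other things on the bench are where they were.

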